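# Slip angle of a steel block on the tilting soldering board

### The arm

A 6-joint arm with a two-finger parallel gripper is mounted at the origin on a cart in front of the work surface, level with it; the furniture and walls round the work are solid. World frame = base frame: x ahead of the robot, y to its left, z up, the work surface at z = 0. Lengths are in mm, angles in rad, forces in N, time in s.
With the tool pointing down it reaches from about 275 to 750 mm from the base axis. Payload 10.2 kg.
Tool frame: the origin (TCP) lies midway between the tips of the shut fingers; the grasp point (between the pads) lies 19 mm behind it; z points along the fingers, y is the direction in which the jaws open and shut (so a half turn about z gives the same grasp; the last joint's range is limited). The gripper opens to 85 mm and grips with 20 to 120 N. Pads are 22 mm wide; open, the fingers measure 114 mm over their backs; the gripper's body (76 mm by 85 mm) begins 54 mm behind the grasp point. The pads swing forward as they close: fully open they stand 13 mm farther back than shut.
Start: joints at [-1.379, 0.313, 1.498, -0, 1.331, -0.223], TCP at [211.567, -480.49, 231.294] pointing down, gripper open.
Joint ranges: [-2.94, 2.94], [-0.97, 2.17], [0.19, 2.56], [-1.23, 4.37], [0.02, 3.11], [-2.88, 2.88]. Speed limits (rad/s): [2.39, 2.39, 3.01, 3.14, 3.14, 3.14].

### API

Orientations are given as a unit quaternion [w, x, y, z].
In Python, from rig import sense, optics, ctrl gives the robot as it stands.
- The arm moves only by the tool play_rows, never from a script. Its argument "plan" is a list of rows, each a list of 7 numbers: the shift along the world's x, y, z in mm, then the turn, a rotation vector about the world's x, y, z in rad, then the opening, from -1 (shut) to 1 (fully open), so that 0 is half open. A call has 1 to 5 rows; each row shifts and turns the pose as measured when the row begins; what a row does not reach is not made up. A row lasts 1/12 s, in which the tool goes at most 41.7 mm and 7.16 degrees, less where a joint would pass 70% of its speed; a pose out of reach is approached as far as the arm can. A call is refused whole if a number of a shift passes 41.7 or a number of a turn 0.125, either way. A call with a gripper value outside its range is refused whole. The fingers move at their own pace and stop on an object; "grip_force" is the grip in N (left out, the last holds). Time passes only in rows, so rows that do not move let the fingers close. It gives the time, the measured TCP pose, the force and the opening at its end, in the units of the state.
- sense(): the state, without advancing time (a new reading comes with each control period).
- optics.capture(name): name is "side" or "top"; returns a dict with "img" (480x640x3 uint8, blue, green, red), "fx", "fy", "cx", "cy" (pixels), "world_to_cam" (4x4, takes a point from world to camera coordinates). Camera axes: x right, y up, looking along -z (the intrinsics and any distortion apply to the point x, -y, -z); pixel columns grow to the right and rows downward; lengths in mm; the calibration is good to about 2 mm. A picture is of the moment at which its call begins. There is no depth.
- ctrl.finish_job(): hands the job in, once; it reports no verdict.
The state is a dict: "time_s": time; "joints": joint angles; "dq": joint speeds; "tau": joint torques, N m; "eef_pos": TCP position; "ee_rot": TCP orientation; "force": force on the tool from outside, world axes, zero at the start; "wrist_torque": the same for the moment, N m; "grip_width": opening from 0.0 (shut) to 1.0 (fully open).
Only numpy, scipy, OpenCV 4.12 (cv2) and the standard library are available. Lean on these libraries where they do the work, as an engineer would, in place of code of your own. Each camera call takes 0.05 s, during which the arm holds its last target. There are 200 camera calls.

### The job

Find the tilt at which the steel block starts to slide on the tilting soldering board: raise the board slowly by its wooden bar until the block slips down to the foot rail, and stop there, while the brick chip beside it still holds; do not touch either piece. Leave the board standing at that tilt, and move the red marker along the scale to the board's pointer, so that the angle is recorded.

Things in the scene. Friction and masses are not known exactly. Their poses are not given: they have to be found in the camera images.
- stand: fixed stand of the tilting soldering board, dark steel base 168 x 190 mm and 12 mm high. Origin on the bench under it. Its own x points to the back (away from the scale), y to the handle side, z up. The hinge pin runs parallel to x through y = -85 mm, z = 50 mm. An aluminium scale band stands upright in the plane x = -100 mm on the robot's side, an arc about the hinge pin of radius 92 to 120 mm, 0 to 40 degrees, a tick each degree; its highest point is 136 mm above the bench
- tray (a joint): tilt of the steel tray with the soldering board about the hinge pin, rad: 0 lies level, 0.80 is the upper end; growing lifts the handle. The hinge is stiff and stays where it is left; lifting takes about 10 N at the handle. Raise it slowly, well under 0.7 rad/s. A brass pointer on the tray's side towards the scale lies along the radius and ends at the inner edge of the band
- handle (a point): middle of the wooden bar to lift the tray by: a round bar 12 mm thick and 120 mm long, parallel to the hinge pin, free along its middle 76 mm (steel brackets at its ends), 39 mm clear of the tray's edge. In the tray's frame (origin on the hinge pin, y up along the board, z square to it) it lies at y = 217 mm, z = 6 mm
- board_foot (a point): middle of the foot of the tray, by the foot rail at the hinge: on the board's upper face, 10 mm from the hinge pin along the board (y = 10 mm, z = 17 mm in the tray's frame). Its axes are the tray's: y points up along the board. The board's face is 155 mm wide (x) and 158 mm long (y), ceramic, with low steel lips all round
- marker (a joint): angle of the red marker on the scale band about the same hinge pin, rad, on the tray's own reckoning: equal to joint tray when the marker stands at the pointer. It slides stiffly (about 2 N at its knob) and stays where it is left; range 0 to 0.72
- marker_knob (a point): middle of the marker's black knob: a round peg 12 mm thick that sticks out 42 mm from the marker towards the robot, parallel to the hinge pin, at radius 107 mm from the pin, 28 mm in front of the scale's plane (x = -128 mm in the stand's frame)
- steel_block: flat steel bench block, 62 x 62 x 19 mm, about 0.4 kg, lying on the upper part of the board; origin under its middle. It slides first, somewhere between 14 and 22 degrees of tilt, differently each time; at rest against the foot rail its origin is about 31 mm from point board_foot along the board
- brick_chip: small pale chip of fire brick, 17 x 30 x 12 mm, beside the block on the upper part of the board; origin under its middle. It grips better: it lets go about 5 degrees later than the block
- glass_dish: shallow round glass dish, 72 mm wide, 14 mm high, standing behind the stand; origin under its middle. Leave alone
- flux_jar: small jar with a green cap, 50 mm wide, 57 mm high, behind the stand; origin under its middle. Leave alone
- tongs: copper tongs, 219 mm long, 33 mm wide, 13 mm high, lying behind the stand to the left; origin under the middle. Leave alone
- flint_striker: wire flint striker, 139 x 68 x 16 mm, lying at the front to the right of the stand; origin under its middle. Leave alone
Mind the look-alikes: they are no part of the job. What is shaped like the steel_block but pink is not meant.

How it is judged:
By the outcome, as a careful person would: the job done as asked, in the order asked, and still so for the second after the job is handed in, with the robot touching nothing.
It also fails if it takes over 51 s, if anything falls off the work surface, if the arm or the gripper's body presses on something with over 40 N, if the wrist force passes 120 N, or if a joint passes its speed limit or range.

## Working session

There is one attempt and no reset: what is moved stays moved. The work goes in short steps, Python scripts to look and compute and a tool call to move; the robot and the scene stay as the last step left them, time stands still between calls to the robot, and variables do not carry over. Pictures are saved under pics/ and viewed, about 8 in all and at most 12, crops included, and the job is handed in when it is done.

Besides the shell and the picture viewer there is one more tool, called after "Call:" in YAML: its name, and indented under it one key for each argument. play_rows: Moves the arm, as the interface text tells. Its arguments: {"type":"object","properties":{"plan":{"type":"array"},"grip_force":{"type":"number"}},"required":["plan"]}

```bash
mkdir -p pics; ls
python3 - <<'E'
from rig import sense, optics
import cv2,numpy as np
s=sense();print(s)
for n in("side","top"):
    c=optics.capture(n);cv2.imwrite(f"pics/{n}0.png",c["img"]);print(n,c["fx"],c["fy"],c["cx"],c["cy"],[k for k in c]);print(np.round(c["world_to_cam"],3))
E
```

```text
pics
{'time_s': 0.0, 'joints': array([-1.37940913e+00,  3.13466540e-01,  1.49846861e+00, -2.23444859e-05,
        1.33098916e+00, -2.23422300e-01]), 'dq': array([ 7.00671887e-05, -3.38328799e-04, -1.18511143e-03, -2.14113646e-04,
        3.37427467e-05, -6.47648088e-06]), 'tau': array([-8.63926634e-04, -4.12272084e+01, -2.59747374e+01, -2.17188344e-04,
        4.13221103e-03, -1.71148531e-05]), 'eef_pos': array([ 211.50405997, -480.219529  ,  230.71474371]), 'ee_rot': array([-6.65918400e-04,  9.78567861e-01,  2.05923523e-01, -1.84864068e-07]), 'force': array([-0.88057117, -0.26418625, -0.13538653]), 'wrist_torque': array([-0.01345223, -0.01890381, -0.04693675]), 'grip_width': 0.9969520783730128}
side 477.37758680118463 477.37758680118463 326.73957705324284 231.7039414725292 ['img', 'fx', 'fy', 'cx', 'cy', 'world_to_cam']
[[-8.94000e-01 -4.47000e-01  1.70000e-02  5.93665e+02]
 [ 2.70000e-01 -5.09000e-01  8.17000e-01 -1.44694e+02]
 [-3.57000e-01  7.35000e-01  5.76000e-01 -7.99853e+02]
 [ 0.00000e+00  0.00000e+00  0.00000e+00  1.00000e+00]]
top 559.7347819151485 559.7347819151485 320.0898337851393 233.9898933868181 ['img', 'fx', 'fy', 'cx', 'cy', 'world_to_cam']
[[ 8.00000e-03 -1.00000e+00  2.90000e-02  1.26829e+02]
 [ 9.94000e-01  1.10000e-02  1.10000e-01 -6.02011e+02]
 [-1.10000e-01  2.80000e-02  9.93000e-01 -9.46770e+02]
 [ 0.00000e+00  0.00000e+00  0.00000e+00  1.00000e+00]]
```

View pics/side0.png

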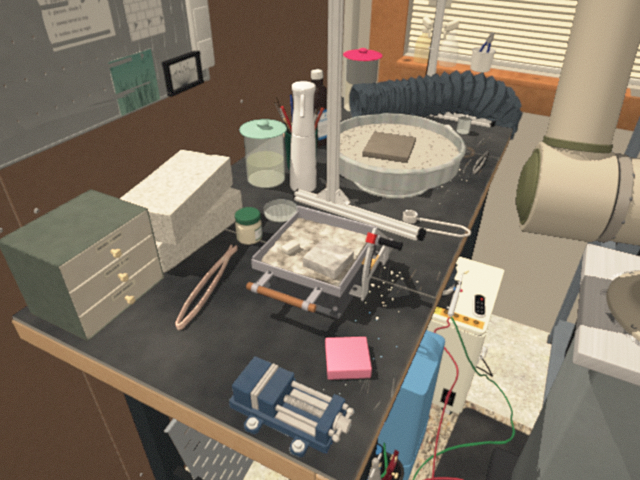

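View pics/top0.png

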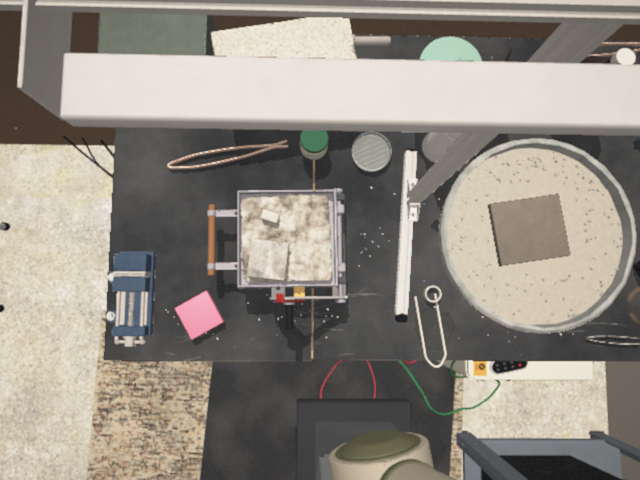

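```bash
cat > h.py <<'E'
import numpy as np,cv2
from rig import sense,optics
def proj(c,P):
    P=np.atleast_2d(P);q=(c["world_to_cam"]@np.c_[P,np.ones(len(P))].T)[:3]
    return np.c_[c["fx"]*q[0]/-q[2]+c["cx"],c["fy"]*-q[1]/-q[2]+c["cy"]]
def ray(c,uv):
    W=c["world_to_cam"];R=W[:3,:3];o=-R.T@W[:3,3]
    d=R.T@np.array([(uv[0]-c["cx"])/c["fx"],-(uv[1]-c["cy"])/c["fy"],-1.]);return o,d/np.linalg.norm(d)
def onz(c,uv,z):
    o,d=ray(c,uv);return o+d*(z-o[2])/d[2]
def tri(c1,u1,c2,u2):
    o,d=ray(c1,u1);p,e=ray(c2,u2);s=np.linalg.lstsq(np.c_[d,-e],p-o,rcond=None)[0]
    a=o+d*s[0];b=p+e*s[1];return (a+b)/2,np.linalg.norm(a-b)
E
python3 - <<'E'
from h import *
a=cv2.imread("pics/top0.png");b=cv2.imread("pics/side0.png")
A=cv2.resize(a[170:345,195:365],None,fx=3.4,fy=3.4,interpolation=cv2.INTER_CUBIC)
B=cv2.resize(b[190:340,235:435],None,fx=4,fy=4,interpolation=cv2.INTER_CUBIC)
cv2.imwrite("pics/tc.png",A);cv2.imwrite("pics/sc.png",B)
E
```

```text
(no output)
```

View pics/tc.png

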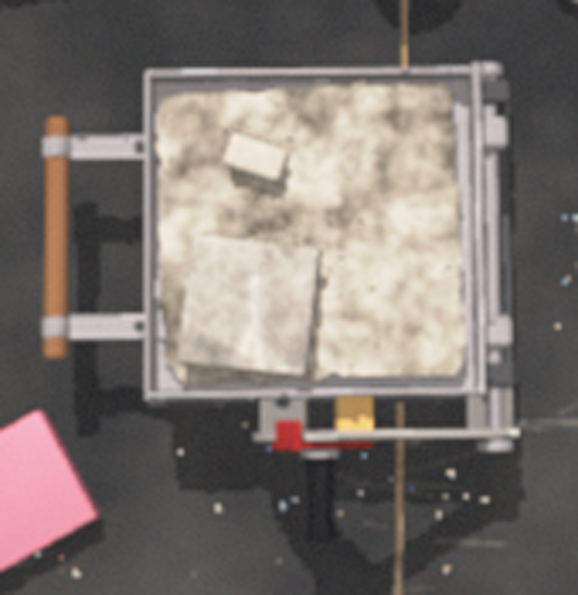

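View pics/sc.png

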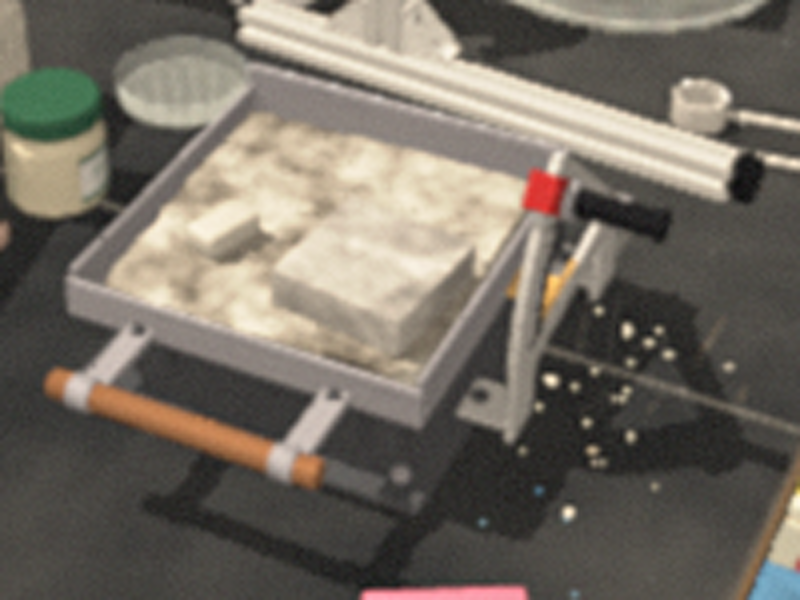

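Top view: the tray with the grey-white steel block at (268,260) and the brick chip at (270,215), bar at column 211, red marker with black knob at (283–289,297–329). Look-alikes for the block: the pink slab at (200,315), which is ruled out by colour, and the brown slab at (528,230) in the sand tray, which isn't on the board. The crop confirms the block on the tray is the one.

Run:
```python
from h import *
t=optics.capture("top");s=optics.capture("side")
T=lambda u,v:(u/3.4+195-.35,v/3.4+170-.35)
S=lambda u,v:(u/4+235-.4,v/4+190-.4)
pts={"barfar":(T(57,117),S(52,380)),"barnear":(T(55,357),S(315,474)),"knobbase":(T(320,458),S(580,203)),"knobtip":(T(320,540),S(663,222)),
"traycornerhn":(T(148,398),S(424,392)),"traycornerhf":(T(148,72),S(72,280))}
P={}
for k,(a,b) in pts.items():
    P[k],e=tri(t,a,s,b);print(k,P[k].round(1),round(e,1))
d=P["barfar"]-P["barnear"];print("bar len",np.linalg.norm(d),"yaw",np.arctan2(d[1],d[0]))
m=(P["barfar"]+P["barnear"])/2;yaw=np.arctan2(d[1],d[0]);print("mid",m)
# stand pose: handle at y=-85+217=132,z=56 at tilt 0
c,sn=np.cos(yaw),np.sin(yaw);o=m[:2]-np.array([-sn,c])*132
print("stand",o)
R=np.array([[c,-sn],[sn,c]])
for k in P:print(k,(R.T@(P[k][:2]-o)).round(1),P[k][2].round(1))
```

```text
barfar [646.9 318.7  58.2] 0.2
barnear [528.1 316.6  58.1] 2.2
knobbase [479.4 183.4 115.8] 0.5
knobtip [443.3 183.1 118.5] 2.0
traycornerhn [507.  268.5  70.3] 0.4
traycornerhf [667.9 272.5  68.9] 0.7
bar len 118.81167141943985 yaw 0.017947470750568312
mid [587.50118649 317.63177148  58.14222751]
stand [589.87012545 185.65303028]
barfar [ 59.4 132. ] 58.2
barnear [-59.4 132. ] 58.1
knobbase [-110.5   -0.3] 115.8
knobtip [-1.466e+02  1.000e-01] 118.5
traycornerhn [-81.4  84.3] 70.3
traycornerhf [79.6 85.4] 68.9
```

Call:
play_rows:
  plan:
    - [15.7,33.3,0,0,0,-0.02,-0.2]
    - [15.7,33.3,0,0,0,-0.02,-0.2]
    - [15.7,33.3,0,0,0,-0.02,-0.2]
    - [15.7,33.3,0,0,0,-0.02,-0.2]
    - [15.7,33.3,0,0,0,-0.02,-0.2]

```text
time_s: 0.62
eef_pos: [288.7, -311.8, 228.6]
ee_rot: [-0.001, 0.989, 0.15, -0.0]
force: [1.0, -0.1, 0.1]
grip_width: 0.401
```

Call:
play_rows:
  plan:
    - [15.7,33.3,0,0,0,-0.02,-0.2]
    - [15.7,33.3,0,0,0,-0.02,-0.2]
    - [15.7,33.3,0,0,0,-0.02,-0.2]
    - [15.7,33.3,0,0,0,-0.02,-0.2]
    - [15.7,33.3,0,0,0,-0.02,-0.2]

```text
time_s: 1.03
eef_pos: [368.5, -136.3, 228.7]
ee_rot: [-0.001, 0.995, 0.097, 0.0]
force: [0.9, -1.4, 0.3]
grip_width: 0.403
```

Call:
play_rows:
  plan:
    - [15.7,33.3,0,0,0,-0.02,-0.2]
    - [15.7,33.3,0,0,0,-0.02,-0.2]
    - [15.7,33.3,0,0,0,-0.02,-0.2]
    - [15.7,33.3,0,0,0,-0.02,-0.2]
    - [15.7,33.3,0,0,0,-0.02,-0.2]

```text
time_s: 1.45
eef_pos: [448.6, 40.1, 229.3]
ee_rot: [-0.001, 0.999, 0.044, 0.001]
force: [0.4, -0.7, -0.9]
grip_width: 0.404
```

Call:
play_rows:
  plan:
    - [15.7,33.3,0,0,0,-0.02,-0.2]
    - [15.7,33.3,0,0,0,-0.02,-0.2]
    - [15.7,33.3,0,0,0,-0.02,-0.2]
    - [15.7,33.3,0,0,0,-0.02,-0.2]
    - [15.7,33.3,0,0,0,-0.02,-0.2]

```text
time_s: 1.87
eef_pos: [528.7, 217.2, 228.8]
ee_rot: [-0.0, 1.0, -0.007, 0.001]
force: [0.9, -0.5, 0.5]
grip_width: 0.402
```

Call:
play_rows:
  plan:
    - [19.5,33.3,0,0,0,0.016,-0.2]
    - [19.5,33.3,0,0,0,0.016,-0.2]
    - [19.5,33.3,0,0,0,0,-0.2]
    - [0,0,-40,0,0,0,-0.2]
    - [0,0,-40,0,0,0,-0.2]

```text
time_s: 2.28
eef_pos: [595.6, 332.0, 156.6]
ee_rot: [-0.005, 1.0, 0.012, 0.013]
force: [0.1, 0.2, -1.7]
grip_width: 0.401
```

Call:
play_rows:
  plan:
    - [-8,-14.4,-10,0,0,0,-0.2]
    - [0,0,-15,0,0,0,-0.2]
    - [0,0,0,0,0,0,-0.2]

```text
time_s: 2.53
eef_pos: [584.1, 317.9, 119.9]
ee_rot: [-0.003, 1.0, 0.013, 0.006]
force: [0.4, -0.7, -1.0]
grip_width: 0.398
```

Run:
```python
from h import *
s=sense();print(s["eef_pos"],s["ee_rot"])
b=optics.capture("side")["img"];a=optics.capture("top")["img"]
B=cv2.resize(b[190:340,215:365],None,fx=4,fy=4,interpolation=cv2.INTER_CUBIC)
A=cv2.resize(a[170:345,150:350],None,fx=3.4286,fy=3.4286,interpolation=cv2.INTER_CUBIC)[:600]
cv2.imwrite("pics/s1.png",B);
```

```text
[584.07518802 317.94094206 119.89265875] [-0.0028289   0.99988893  0.01333842  0.00601711]
```

View pics/s1.png

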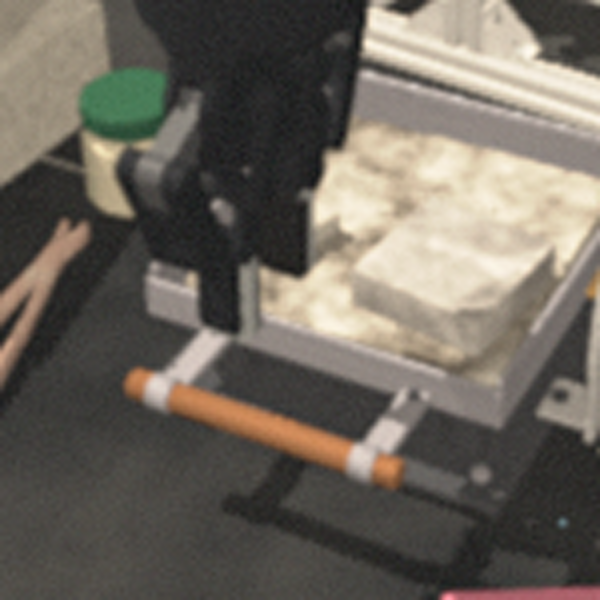

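The gripper is above the bar with the fingers on either side of it. Descending.

Call:
play_rows:
  plan:
    - [1,0,-20,0,0,0,-0.2]
    - [1,0,-20,0,0,0,-0.2]
    - [0,0,-20,0,0,0,-0.2]
    - [0,0,-17,0,0,0,-0.2]
    - [0,0,0,0,0,0,-0.2]

```text
time_s: 3.05
eef_pos: [593.0, 320.3, 54.9]
ee_rot: [-0.006, 1.0, 0.013, 0.017]
force: [-0.0, -0.6, -0.3]
grip_width: 0.403
```

Run:
```python
from h import *
s=sense();print(s["time_s"],s["eef_pos"].round(1),s["force"].round(1))
```

```text
3.05 [593.  320.3  54.9] [-0.  -0.6 -0.3]
```

Call:
play_rows:
  plan:
    - [-4,-2.5,-14,0,0,0,-0.2]
    - [0,0,0,0,0,0,-0.2]
    - [0,0,0,0,0,0,-0.2]

```text
time_s: 3.3
eef_pos: [591.8, 318.8, 46.5]
ee_rot: [-0.008, 1.0, 0.013, 0.021]
force: [1.4, 0.6, 0.9]
grip_width: 0.399
```

Call:
play_rows:
  plan:
    - [-3,-1,-5,-0.016,0.042,0,-0.2]
    - [-2,0,-3,0,0,0,-0.2]
    - [0,0,0,0,0,0,-0.2]

```text
time_s: 3.55
eef_pos: [589.2, 318.9, 44.3]
ee_rot: [-0.001, 1.0, 0.013, 0.004]
force: [-1.7, -1.5, -0.7]
grip_width: 0.404
```

Call:
play_rows:
  plan:
    - [-1,-1,-6,0,0,0,-0.2]
    - [0,0,-3,0,0,0,-1]
    - [0,0,0,0,0,0,-1]
    - [0,0,0,0,0,0,-1]
    - [0,0,0,0,0,0,-1]
  grip_force: 35

```text
time_s: 3.97
eef_pos: [589.4, 317.4, 37.3]
ee_rot: [-0.001, 1.0, 0.013, 0.007]
force: [0.7, -0.1, -1.6]
grip_width: 0.125
```

Call:
play_rows:
  plan:
    - [0,-0.2,3.8,0.0175,0,0,-1]
    - [0,-0.2,3.8,0.0175,0,0,-1]
    - [0,-0.3,3.8,0.0175,0,0,-1]
    - [0,-0.3,3.8,0.0175,0,0,-1]
    - [0,-0.4,3.8,0.0175,0,0,-1]

```text
time_s: 4.38
eef_pos: [589.4, 318.3, 51.9]
ee_rot: [-0.049, 0.999, 0.013, 0.008]
force: [4.7, 4.6, -9.1]
grip_width: 0.127
```

Run:
```python
from h import *
s=sense();print(s["time_s"],s["eef_pos"].round(1),s["ee_rot"].round(3),s["force"].round(1),s["wrist_torque"].round(2))
b=optics.capture("side")["img"]
cv2.imwrite("pics/s2.png",cv2.resize(b[180:340,215:415],None,fx=4,fy=3.75,interpolation=cv2.INTER_CUBIC))
```

```text
4.3833 [589.4 318.3  51.9] [-0.049  0.999  0.013  0.008] [ 4.7  4.6 -9.1] [ 0.37 -0.66 -0.06]
```

View pics/s2.png

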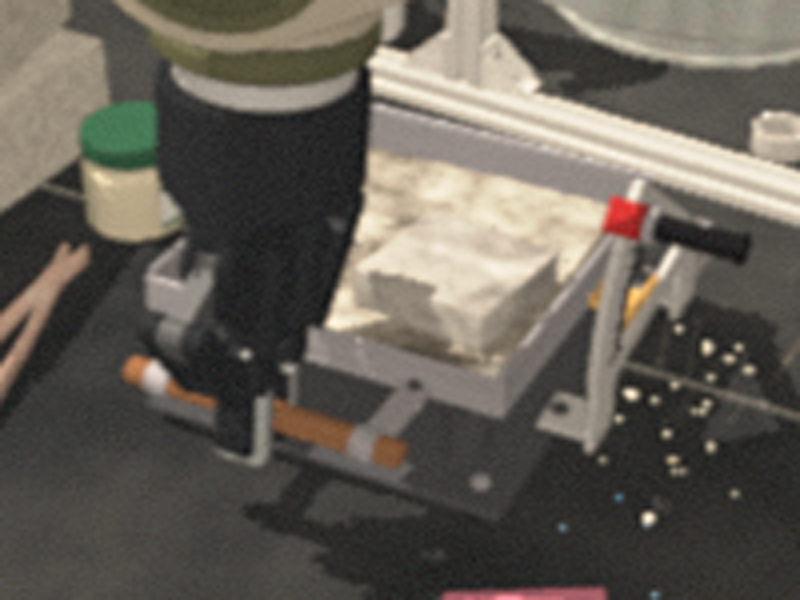

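Call:
play_rows:
  plan:
    - [0,-0.4,4,0.009,0,0,-1]
    - [0,-0.4,4,0.01,0,0,-1]
    - [0,-0.4,4,0.012,0,0,-1]
    - [0,-0.4,4,0.014,0,0,-1]
    - [0,-0.4,4,0.014,0,0,-1]

```text
time_s: 4.85
eef_pos: [589.5, 317.5, 67.9]
ee_rot: [-0.083, 0.996, 0.012, 0.008]
force: [4.2, 2.7, -9.1]
grip_width: 0.13
```

```bash
cat >> h.py <<'E'
def tilt(s):
    w,x,y,z=s["ee_rot"];tz=np.array([2*(x*z+w*y),2*(y*z-w*x),1-2*(x*x+y*y)])
    G=s["eef_pos"]-19*tz;r=np.hypot(217,6)
    return np.degrees(np.arcsin((G[2]-50.3)/r)-np.arctan2(6,217)),G,np.degrees(np.arctan2(tz[1],-tz[2]))
def chk(n):
    s=sense();t,G,ph=tilt(s)
    print(n,round(float(s["time_s"]),2),"tilt %.2f tool %.2f"%(t,ph),"G",G.round(1),"tcp",s["eef_pos"].round(1),"q",s["ee_rot"].round(3),"F",s["force"].round(1))
    b=optics.capture("side")["img"];a=optics.capture("top")["img"]
    cv2.imwrite(f"pics/side{n}.png",b);cv2.imwrite(f"pics/top{n}.png",a)
    try:
        p=cv2.imread(f"pics/side{n-1}.png")
        if p is None:return
        x,y=BL.get(n-1) if n-1 in BL else map(int,open("bl.txt").read().split())
        T=p[y:y+30,x:x+48];r=cv2.matchTemplate(b[y-50:y+75,x-50:x+130],T,cv2.TM_CCOEFF_NORMED)
        _,m,_,l=cv2.minMaxLoc(r);print("block shift",l[0]-50,l[1]-50,"score %.3f"%m)
        open("bl.txt","w").write(f"{x+l[0]-50} {y+l[1]-50}")
    except Exception as e:print(e)
BL={}
E
cat > bl.txt <<<"306 237"
python3 - <<'E'
from h import *
chk(10)
E
```

```text
10 4.85 tilt 8.06 tool 9.52 G [589.2 314.3  86.7] tcp [589.5 317.5  67.9] q [-0.083  0.996  0.012  0.008] F [ 4.2  2.7 -9.1][ WARN:0@1.985] global loadsave.cpp:275 findDecoder imread_('pics/side9.png'): can't open/read file: check file path/integrity
```

Call:
play_rows:
  plan:
    - [0,-0.5,4,0.012,0,0,-1]
    - [0,-0.5,4,0.012,0,0,-1]
    - [0,-0.5,4,0.012,0,0,-1]
    - [0,-0.6,4,0.012,0,0,-1]
    - [0,-0.6,4,0.012,0,0,-1]

```text
time_s: 5.37
eef_pos: [589.5, 315.2, 84.4]
ee_rot: [-0.113, 0.993, 0.012, 0.009]
force: [5.7, 2.3, -9.1]
grip_width: 0.129
```

Run:
```python
from h import *
chk(11)
```

```text
11 5.37 tilt 12.44 tool 13.02 G [589.2 311.  102.9] tcp [589.5 315.2  84.4] q [-0.113  0.993  0.012  0.009] F [ 5.7  2.3 -9.1]
block shift 2 -7 score 0.937
```

Call:
play_rows:
  plan:
    - [0,-0.2,1.5,0.004,0,0,-1]
    - [0,-0.2,1.5,0.004,0,0,-1]
    - [0,-0.2,1.5,0.004,0,0,-1]
    - [0,-0.2,1.5,0.004,0,0,-1]
    - [0,0,0.5,0,0,0,-1]

```text
time_s: 5.88
eef_pos: [589.6, 314.5, 88.2]
ee_rot: [-0.12, 0.993, 0.011, 0.009]
force: [2.6, 1.1, -5.4]
grip_width: 0.12
```

Run:
```python
from h import *
chk(12)
```

```text
12 5.88 tilt 13.46 tool 13.80 G [589.3 310.  106.6] tcp [589.6 314.5  88.2] q [-0.12   0.993  0.011  0.009] F [ 2.6  1.1 -5.4]
block shift 0 -2 score 0.971
```

Call:
play_rows:
  plan:
    - [0,-0.2,1.3,0.003,0,0,-1]
    - [0,-0.2,1.3,0.003,0,0,-1]
    - [0,-0.2,1.3,0.003,0,0,-1]
    - [0,-0.2,1.3,0.003,0,0,-1]
    - [0,0,0.5,0,0,0,-1]

```text
time_s: 6.4
eef_pos: [589.6, 313.9, 91.4]
ee_rot: [-0.125, 0.992, 0.011, 0.009]
force: [3.7, 2.0, -8.6]
grip_width: 0.123
```

Run:
```python
from h import *
chk(13)
```

```text
13 6.4 tilt 14.32 tool 14.40 G [589.3 309.1 109.8] tcp [589.6 313.9  91.4] q [-0.125  0.992  0.011  0.009] F [ 3.7  2.  -8.6]
block shift 0 -1 score 0.983
```

Call:
play_rows:
  plan:
    - [0,-0.2,1.3,0.003,0,0,-1]
    - [0,-0.2,1.3,0.003,0,0,-1]
    - [0,-0.2,1.3,0.003,0,0,-1]
    - [0,0,0.5,0,0,0,-1]
    - [0,0,0.5,0,0,0,-1]

```text
time_s: 6.92
eef_pos: [589.6, 313.3, 93.8]
ee_rot: [-0.129, 0.992, 0.011, 0.009]
force: [5.6, 1.6, -11.0]
grip_width: 0.123
```

Run:
```python
from h import *
chk(14)
```

```text
14 6.92 tilt 14.98 tool 14.81 G [589.3 308.4 112.2] tcp [589.6 313.3  93.8] q [-0.129  0.992  0.011  0.009] F [  5.6   1.6 -11. ]
block shift 0 -1 score 0.988
```

Call:
play_rows:
  plan:
    - [0,-0.2,1.3,0.004,0,0,-1]
    - [0,-0.2,1.3,0.004,0,0,-1]
    - [0,-0.2,1.3,0.004,0,0,-1]
    - [0,0,0.5,0.002,0,0,-1]
    - [0,0,0.5,0,0,0,-1]

```text
time_s: 7.43
eef_pos: [589.6, 312.8, 96.2]
ee_rot: [-0.135, 0.991, 0.011, 0.009]
force: [5.5, 2.4, -9.8]
grip_width: 0.127
```

Run:
```python
from h import *
chk(15)
```

```text
15 7.43 tilt 15.63 tool 15.53 G [589.3 307.7 114.5] tcp [589.6 312.8  96.2] q [-0.135  0.991  0.011  0.009] F [ 5.5  2.4 -9.8]
block shift 0 -1 score 0.988
```

Call:
play_rows:
  plan:
    - [0,-0.2,1.3,0.004,0,0,-1]
    - [0,-0.2,1.3,0.004,0,0,-1]
    - [0,-0.2,1.3,0.004,0,0,-1]
    - [0,0,0.5,0.002,0,0,-1]
    - [0,0,0.5,0,0,0,-1]

```text
time_s: 7.95
eef_pos: [589.6, 312.2, 98.7]
ee_rot: [-0.141, 0.99, 0.011, 0.009]
force: [4.9, 3.1, -9.7]
grip_width: 0.124
```

Run:
```python
from h import *
chk(16)
```

```text
16 7.95 tilt 16.31 tool 16.24 G [589.4 306.9 117. ] tcp [589.6 312.2  98.7] q [-0.141  0.99   0.011  0.009] F [ 4.9  3.1 -9.7]
block shift 0 -1 score 0.989
```

Call:
play_rows:
  plan:
    - [0,-0.2,1.3,0.004,0,0,-1]
    - [0,-0.2,1.3,0.004,0,0,-1]
    - [0,-0.2,1.3,0.004,0,0,-1]
    - [0,0,0.5,0.002,0,0,-1]
    - [0,0,0.5,0,0,0,-1]

```text
time_s: 8.47
eef_pos: [589.6, 311.7, 101.1]
ee_rot: [-0.147, 0.989, 0.011, 0.008]
force: [3.9, 2.4, -9.8]
grip_width: 0.126
```

Run:
```python
from h import *
chk(17)
```

```text
17 8.47 tilt 16.96 tool 16.93 G [589.4 306.2 119.3] tcp [589.6 311.7 101.1] q [-0.147  0.989  0.011  0.008] F [ 3.9  2.4 -9.8]
block shift 0 -1 score 0.985
```

Call:
play_rows:
  plan:
    - [0,-0.2,1.3,0.004,0,0,-1]
    - [0,-0.2,1.3,0.004,0,0,-1]
    - [0,-0.2,1.3,0.004,0,0,-1]
    - [0,0,0.5,0.002,0,0,-1]
    - [0,0,0.5,0,0,0,-1]

```text
time_s: 8.98
eef_pos: [589.6, 311.1, 103.6]
ee_rot: [-0.153, 0.988, 0.011, 0.008]
force: [4.4, 2.0, -10.3]
grip_width: 0.124
```

Run:
```python
from h import *
chk(18)
```

```text
18 8.98 tilt 17.62 tool 17.62 G [589.4 305.3 121.7] tcp [589.6 311.1 103.6] q [-0.153  0.988  0.011  0.008] F [  4.4   2.  -10.3]
block shift 0 -1 score 0.985
```

Call:
play_rows:
  plan:
    - [0,-0.2,1.3,0.004,0,0,-1]
    - [0,-0.2,1.3,0.004,0,0,-1]
    - [0,-0.2,1.3,0.004,0,0,-1]
    - [0,0,0.5,0.002,0,0,-1]
    - [0,0,0.5,0,0,0,-1]

```text
time_s: 9.5
eef_pos: [589.6, 310.5, 106.0]
ee_rot: [-0.159, 0.987, 0.011, 0.008]
force: [5.8, 2.2, -9.1]
grip_width: 0.128
```

Run:
```python
from h import *
chk(19)
```

```text
19 9.5 tilt 18.27 tool 18.31 G [589.4 304.5 124. ] tcp [589.6 310.5 106. ] q [-0.159  0.987  0.011  0.008] F [ 5.8  2.2 -9.1]
block shift 0 -1 score 0.984
```

Call:
play_rows:
  plan:
    - [0,-0.2,1.3,0.004,0,0,-1]
    - [0,-0.2,1.3,0.004,0,0,-1]
    - [0,-0.2,1.3,0.004,0,0,-1]
    - [0,0,0.5,0.002,0,0,-1]
    - [0,0,0.5,0,0,0,-1]

```text
time_s: 10.02
eef_pos: [589.6, 309.8, 108.4]
ee_rot: [-0.165, 0.986, 0.01, 0.008]
force: [5.5, 2.4, -9.0]
grip_width: 0.121
```

Run:
```python
from h import *
chk(20)
```

```text
20 10.02 tilt 18.93 tool 18.98 G [589.4 303.6 126.4] tcp [589.6 309.8 108.4] q [-0.165  0.986  0.01   0.008] F [ 5.5  2.4 -9. ]
block shift 0 -1 score 0.985
```

Call:
play_rows:
  plan:
    - [0,-0.2,1.3,0.004,0,0,-1]
    - [0,-0.2,1.3,0.004,0,0,-1]
    - [0,-0.2,1.3,0.004,0,0,-1]
    - [0,0,0.5,0.002,0,0,-1]
    - [0,0,0.5,0,0,0,-1]

```text
time_s: 10.53
eef_pos: [589.7, 309.1, 110.8]
ee_rot: [-0.171, 0.985, 0.01, 0.008]
force: [5.7, 3.0, -8.5]
grip_width: 0.125
```

Run:
```python
from h import *
chk(21)
b=cv2.imread("pics/side21.png");x,y=map(int,open("bl.txt").read().split());cv2.rectangle(b,(x,y),(x+48,y+30),(0,0,255),1)
cv2.imwrite("pics/v21.png",cv2.resize(b[160:310,215:415],None,fx=3,fy=3))
```

```text
21 10.53 tilt 19.58 tool 19.65 G [589.4 302.8 128.7] tcp [589.7 309.1 110.8] q [-0.171  0.985  0.01   0.008] F [ 5.7  3.  -8.5]
block shift 1 -1 score 0.982
```

View pics/v21.png

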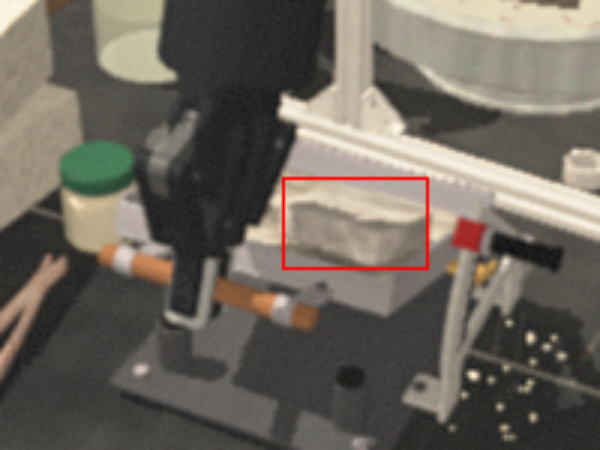

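The template box sits on the block, which is still on the upper part of the board.

Call:
play_rows:
  plan:
    - [0,-0.2,1.3,0.004,0,0,-1]
    - [0,-0.2,1.3,0.004,0,0,-1]
    - [0,-0.1,0.8,0.002,0,0,-1]
    - [0,0,0.5,0.002,0,0,-1]
    - [0,0,0.5,0,0,0,-1]

```text
time_s: 11.05
eef_pos: [589.7, 308.6, 112.7]
ee_rot: [-0.175, 0.984, 0.01, 0.008]
force: [5.5, 2.2, -8.7]
grip_width: 0.125
```

Run:
```python
from h import *
chk(22)
```

```text
22 11.05 tilt 20.12 tool 20.19 G [589.4 302.  130.6] tcp [589.7 308.6 112.7] q [-0.175  0.984  0.01   0.008] F [ 5.5  2.2 -8.7]
block shift -1 29 score 0.695
```

Score collapsed, so it probably slipped. Holding still and looking.

Call:
play_rows:
  plan:
    - [0,0,0.4,0,0,0,-1]
    - [0,0,0.4,0,0,0,-1]
    - [0,0,0.4,0,0,0,-1]
    - [0,0,0.4,0,0,0,-1]

```text
time_s: 11.48
eef_pos: [589.7, 308.5, 112.8]
ee_rot: [-0.174, 0.985, 0.01, 0.008]
force: [5.4, 1.7, -8.4]
grip_width: 0.122
```

Run:
```python
from h import *
chk(23)
f=lambda n,w:cv2.resize(cv2.imread(f"pics/{w}{n}.png")[150:310,235:435] if w=="side" else cv2.imread(f"pics/{w}{n}.png")[180:340,190:390],None,fx=2,fy=1.85)
cv2.imwrite("pics/v23.png",np.vstack([np.hstack([f(22,"side"),f(23,"side")]),np.hstack([f(22,"top"),f(23,"top")])])[:600])
```

```text
23 11.48 tilt 20.15 tool 20.06 G [589.5 302.  130.7] tcp [589.7 308.5 112.8] q [-0.174  0.985  0.01   0.008] F [ 5.4  1.7 -8.4]
block shift 0 0 score 0.994
```

View pics/v23.png

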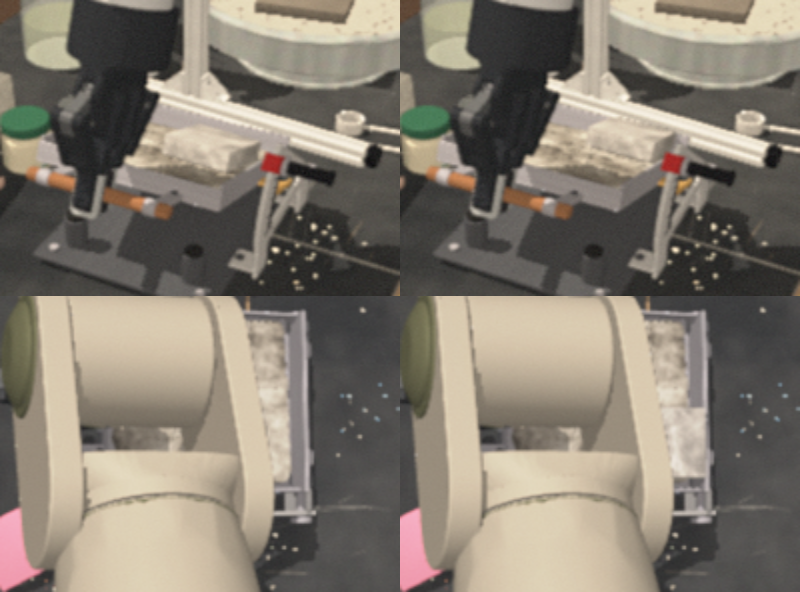

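The block has slid to the foot rail at about 20.1°, so the board stays here. Releasing and backing off along the tool axis.

Call:
play_rows:
  plan:
    - [0,0,0,0,0,0,-1]
    - [0,0,0,0,0,0,-0.3]
    - [0,0,0,0,0,0,-0.3]
    - [0,0,0,0,0,0,-0.3]
    - [0,0,0,0,0,0,-0.3]

```text
time_s: 12.0
eef_pos: [589.5, 308.9, 114.9]
ee_rot: [-0.174, 0.985, 0.011, 0.008]
force: [-0.2, 0.0, 0.3]
grip_width: 0.35
```

Call:
play_rows:
  plan:
    - [0,-3,9,0,0,0,-0.3]
    - [0,-5,14,0,0,0,-0.3]
    - [0,-5,14,0,0,0,-0.3]
    - [0,-7,20,0,0,0,-0.3]
    - [0,-10,28,0,0,0,-0.3]

```text
time_s: 12.42
eef_pos: [586.3, 278.2, 200.5]
ee_rot: [-0.173, 0.985, 0.012, 0.003]
force: [0.6, 0.3, 0.2]
grip_width: 0.355
```

Call:
play_rows:
  plan:
    - [0,0,35,-0.1,0,0,-0.3]
    - [-25,0,25,-0.1,0,0,-0.3]
    - [-40,0,5,-0.1,0,0,-0.6]
    - [-40,0,0,-0.05,0,0,-1]
    - [-40,0,0,0,0,0,-1]

```text
time_s: 12.83
eef_pos: [443.5, 271.0, 277.8]
ee_rot: [0.008, 1.0, 0.005, 0.01]
force: [0.9, 0.2, 0.8]
grip_width: -0.0
```

Run:
```python
from h import *
s=sense();print(s["time_s"],s["eef_pos"].round(1),s["ee_rot"].round(3),s["joints"].round(2))
for w in("top","side"):cv2.imwrite(f"pics/{w}30.png",optics.capture(w)["img"])
f=lambda n,w:cv2.resize(cv2.imread(f"pics/{w}{n}.png")[150:310,235:435] if w=="side" else cv2.imread(f"pics/{w}{n}.png")[180:340,190:390],None,fx=4,fy=1.85*2)
g=cv2.imread("pics/side30.png")[150:300,240:440]
cv2.imwrite("pics/v30.png",cv2.resize(g,None,fx=4,fy=4,interpolation=cv2.INTER_CUBIC))
```

```text
12.8333 [443.5 271.  277.8] [0.008 1.    0.005 0.01 ] [ 0.33  0.27  1.44 -0.02  1.42  1.9 ]
```

View pics/v30.png

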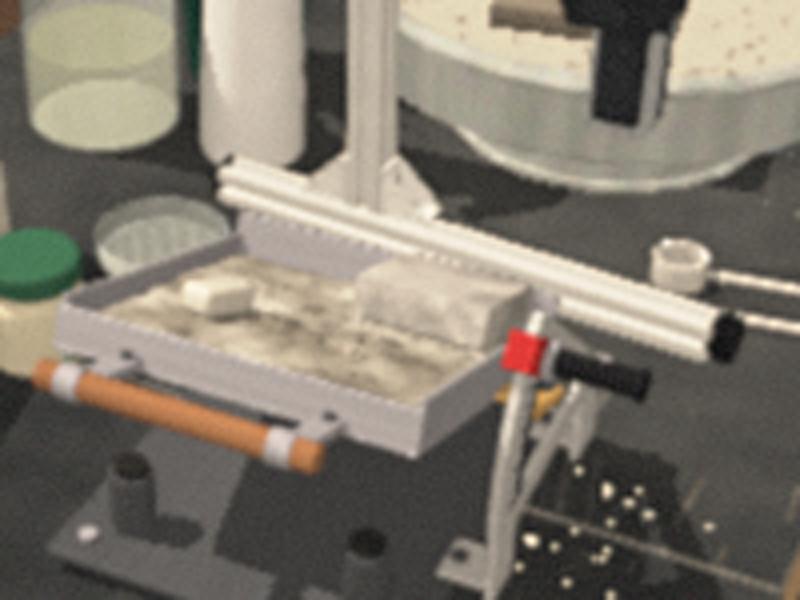

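Block rests at the foot rail (crop ~(440,300)) and the chip still holds (~(218,295)). Next I measure the tilt after release and the knob position, while the arm moves above the knob.

Call:
play_rows:
  plan:
    - [4,-29,-25,0.008,0.01,0,-0.2]
    - [4,-29,-25,0.008,0.01,0,-0.2]
    - [4,-30,-25,0,0,0,-0.2]
    - [0,0,-10,0,0,0,-0.2]
    - [0,0,0,0,0,0,-0.2]

```text
time_s: 13.35
eef_pos: [451.6, 180.3, 196.2]
ee_rot: [-0.003, 1.0, 0.007, 0.004]
force: [0.5, -0.5, 0.9]
grip_width: 0.401
```

Run:
```python
from h import *
s=sense();print(s["time_s"],s["eef_pos"].round(1),s["ee_rot"].round(3))
ct=optics.capture("top");cs=optics.capture("side")
def orange(img,roi):
    h=cv2.cvtColor(img,cv2.COLOR_BGR2HSV);m=cv2.inRange(h,(5,110,70),(16,255,255));k=np.zeros_like(m);x0,y0,x1,y1=roi;k[y0:y1,x0:x1]=m[y0:y1,x0:x1]
    n,l,st,ce=cv2.connectedComponentsWithStats(k);pts=[l==i for i in range(1,n) if st[i,4]>15]
    yy,xx=np.nonzero(np.any(pts,axis=0));p=np.c_[xx,yy].astype(float);c=p.mean(0);d=np.linalg.svd(p-c,full_matrices=False)[2][0];t=(p-c)@d
    return c+d*(t.min()+t.max())/2,len(p)
H=np.array([100.65,50.3])
for n in ("0","30"):
    a=cv2.imread(f"pics/top{n}.png");b=cv2.imread(f"pics/side{n}.png")
    u,n1=orange(a,(195,190,235,290));v,n2=orange(b,(240,230,330,320))
    P,e=tri(ct,u,cs,v);d=P[1:]-H;print(n,u.round(1),v.round(1),n1,n2,P.round(1),round(e,1),"r %.1f tilt %.2f"%(np.hypot(*d),np.degrees(np.arctan2(d[1],d[0]))-1.58))
cv2.imwrite("pics/top31.png",ct["img"]);cv2.imwrite("pics/side31.png",cs["img"])
```

```text
13.35 [451.6 180.3 196.2] [-0.003  1.     0.007  0.004]
0 [211. 239.] [280.5 296.5] 378 454 [586.9 317.6  57.4] 0.6 r 217.0 tilt 0.30
30 [213. 234.] [284.2 253.4] 421 459 [587.  302.2 131.8] 1.5 r 217.4 tilt 20.44
```

Tilt held after release: vision change 20.14°, arm kinematics 20.15°. Descending over the knob.

Call:
play_rows:
  plan:
    - [1,1,-22,0,0,0,-0.2]
    - [1,1,-22,0,0,0,-0.2]
    - [0,0,-18,0,0,0,-0.2]
    - [0,0,-12,0,0,0,-0.2]
    - [0,0,0,0,0,0,-0.2]

```text
time_s: 13.87
eef_pos: [458.7, 186.9, 129.1]
ee_rot: [-0.005, 1.0, 0.01, 0.013]
force: [0.2, 0.1, 0.3]
grip_width: 0.398
```

Run:
```python
from h import *
s=sense();print(s["time_s"],s["eef_pos"].round(1),s["ee_rot"].round(3),s["force"].round(1))
g=optics.capture("side")["img"][150:300,300:450]
cv2.imwrite("pics/v32.png",cv2.resize(g,None,fx=4,fy=4,interpolation=cv2.INTER_CUBIC))
```

```text
13.8667 [458.7 186.9 129.1] [-0.005  1.     0.01   0.013] [0.2 0.1 0.3]
```

View pics/v32.png

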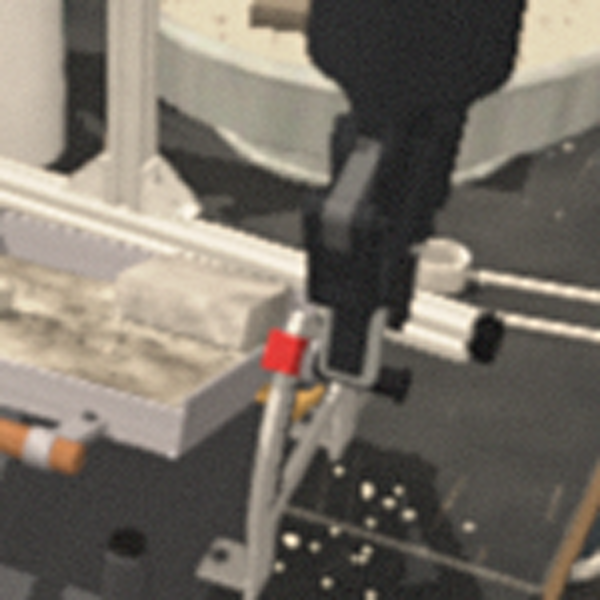

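Fingers straddle the knob, with the red marker at crop (285,352). Centring, descending the rest of the way and gripping gently.

Call:
play_rows:
  plan:
    - [-3,-3.6,-12,-0.01,0.026,0,-0.2]
    - [-1,0,-12,0,0,0,-0.2]
    - [0,0,-3,0,0,0,-0.2]
    - [0,0,0,0,0,0,-0.2]

```text
time_s: 14.25
eef_pos: [457.4, 184.4, 106.2]
ee_rot: [0.0, 1.0, 0.011, 0.003]
force: [-0.1, -1.4, -0.4]
grip_width: 0.4
```

Call:
play_rows:
  plan:
    - [0,-1,0,0,0,0,-1]
    - [0,0,0,0,0,0,-1]
    - [0,0,0,0,0,0,-1]
    - [0,0,0,0,0,0,-1]
    - [0,0,0,0,0,0,-1]
  grip_force: 25

```text
time_s: 14.67
eef_pos: [458.0, 182.8, 107.3]
ee_rot: [0.001, 1.0, 0.011, 0.003]
force: [0.4, 0.0, -4.2]
grip_width: 0.123
```

Call:
play_rows:
  plan:
    - [0,4.2,-6,0,0,0,-1]
    - [0,4,-6.3,0,0,0,-1]
    - [0,2.6,-4.9,0,0,0,-1]
    - [0,2.4,-5,0,0,0,-1]
    - [0,0,0,0,0,0,-1]

```text
time_s: 15.08
eef_pos: [457.7, 196.3, 84.4]
ee_rot: [0.002, 1.0, 0.011, 0.003]
force: [0.6, -2.3, -1.9]
grip_width: 0.124
```

```bash
cat > k.py <<'E'
from h import *
s=sense();print(s["time_s"],s["eef_pos"].round(1),s["ee_rot"].round(3),s["force"].round(1))
ct=optics.capture("top");cs=optics.capture("side")
import sys
cv2.imwrite(f"pics/top{sys.argv[1]}.png",ct["img"]);cv2.imwrite(f"pics/side{sys.argv[1]}.png",cs["img"])
def red(img,roi):
    h=cv2.cvtColor(img,cv2.COLOR_BGR2HSV);m=(cv2.inRange(h,(0,170,80),(4,255,255))|cv2.inRange(h,(175,170,80),(180,255,255)))
    k=np.zeros_like(m);x0,y0,x1,y1=roi;k[y0:y1,x0:x1]=m[y0:y1,x0:x1];q=cv2.moments(k,True)
    return np.array([q["m10"],q["m01"]])/max(q["m00"],1),q["m00"]
for n in("0","30",sys.argv[1]):
    u=red(cv2.imread(f"pics/top{n}.png"),(255,270,330,330));v=red(cv2.imread(f"pics/side{n}.png"),(340,200,400,300))
    # side ray cut with the band plane (stand x=-100-6): marker face
    o,d=ray(cs,v[0]);nrm=np.array([1,.018,0]);p0=np.array([589.9-104,185.65-104*.018,0])
    X=o+d*(nrm@(p0-o))/(nrm@d);y=X[1]-(185.65-85-104*.018);z=X[2]-50.3
    print(n,u,v,X.round(1),"r %.1f ang %.2f"%(np.hypot(y,z),np.degrees(np.arctan2(z,y))))
E
python3 k.py 33
```

```text
15.0833 [457.7 196.3  84.4] [0.002 1.    0.011 0.003] [ 0.6 -2.3 -1.9]
0 (array([279.82978723, 298.27659574]), 47.0) (array([370.60869565, 237.91304348]), 69.0) [485.4 209.7 135.4] r 139.8 ang 37.49
30 (array([279.5      , 298.2173913]), 46.0) (array([370.43835616, 237.79452055]), 73.0) [485.4 210.6 136.2] r 141.0 ang 37.53
33 (array([0., 0.]), 0.0) (array([365.54320988, 256.88888889]), 81.0) [485.1 226.5 109.8] r 140.9 ang 24.97
```

Call:
play_rows:
  plan:
    - [0,1,-2.5,0,0,0,-1]
    - [0,0.8,-2.3,0,0,0,-1]
    - [0,0.4,-1.4,0,0,0,-1]
    - [0,0,0,0,0,0,-1]

```text
time_s: 15.52
eef_pos: [457.7, 198.4, 78.7]
ee_rot: [0.002, 1.0, 0.011, 0.003]
force: [-1.6, -2.4, 0.3]
grip_width: 0.125
```

```bash
python3 k.py 34 | sed -n '1p;4p'
```

```text
15.5167 [457.7 198.4  78.7] [0.002 1.    0.011 0.003] [-1.6 -2.4  0.3]
34 (array([0., 0.]), 0.0) (array([364.63636364, 260.92207792]), 77.0) [485.1 229.3 103.7] r 141.0 ang 22.26
```

Call:
play_rows:
  plan:
    - [0,0,0,0,0,0,-0.2]
    - [0,0,0,0,0,0,-0.2]
    - [0,0,0,0,0,0,-0.2]
    - [0,0,12,0,0,0,-0.2]
    - [0,0,25,0,0,0,-0.2]

```text
time_s: 16.03
eef_pos: [456.6, 199.0, 113.3]
ee_rot: [0.001, 1.0, 0.01, 0.0]
force: [0.1, 0.6, -0.4]
grip_width: 0.402
```

Call:
play_rows:
  plan:
    - [-20,0,35,0,0,0,-0.2]
    - [-20,-30,20,0,0,0,-0.2]
    - [-10,-40,0,0,0,0,-0.2]
    - [-10,-40,0,0,0,0,-0.2]
    - [-10,-40,0,0,0,0,-0.2]

```text
time_s: 16.45
eef_pos: [387.0, 50.6, 175.3]
ee_rot: [-0.0, 1.0, 0.016, 0.007]
force: [1.4, -1.5, 0.1]
grip_width: 0.4
```

Call:
play_rows:
  plan:
    - [-10,-40,0,0,0,0,-0.2]
    - [-10,-40,0,0,0,0,-0.2]
    - [-10,-40,0,0,0,0,-0.2]
    - [-10,-40,0,0,0,0,-0.2]
    - [0,0,0,0,0,0,-0.2]

```text
time_s: 16.87
eef_pos: [344.3, -117.3, 177.7]
ee_rot: [0.002, 1.0, 0.013, 0.012]
force: [-1.3, 1.3, -0.1]
grip_width: 0.405
```

```bash
python3 k.py 35 | sed -n '1p;4p'
python3 - <<'E'
from h import *
a=cv2.imread("pics/top35.png")[270:345,250:350];b=cv2.imread("pics/side35.png")[210:310,340:430]
cv2.imwrite("pics/v35.png",np.hstack([cv2.resize(a,(500,375),interpolation=cv2.INTER_CUBIC),cv2.resize(b[:],(300,375),interpolation=cv2.INTER_CUBIC)]))
E
```

```text
16.8667 [ 344.3 -117.3  177.7] [0.002 1.    0.013 0.012] [-1.3  1.3 -0.1]
35 (array([272.76315789, 298.76315789]), 38.0) (array([365.10588235, 260.47058824]), 85.0) [485.1 227.2 103.1] r 138.9 ang 22.36
```

View pics/v35.png

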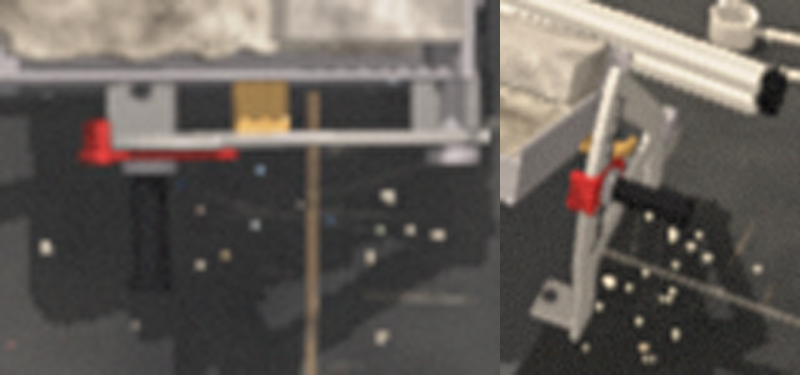

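Run:
```python
from h import *
ct=optics.capture("top");cs=optics.capture("side")
def an(nm,u,v):
    P,e=tri(ct,u,cs,v);c,s=np.cos(.018),np.sin(.018);q=np.array([[c,s],[-s,c]])@(P[:2]-[589.9,185.65])
    print(nm,P.round(1),"err %.1f"%e,"stand",q.round(1),"r %.1f ang %.2f"%(np.hypot(q[1]+85,P[2]-50.3),np.degrees(np.arctan2(P[2]-50.3,q[1]+85))))
T=lambda u,v:(u/3.4+195-.35,v/3.4+170-.35)
S=lambda u,v:(u/4+235-.4,v/4+190-.4)
A=lambda u,v:(u/5+250-.4,v/5+270-.4)
B=lambda u,v:((u-500)/3.333+340-.35,v/3.75+210-.35)
an("knob0 base",T(320,458),S(580,203));an("knob0 tip",T(320,540),S(663,222))
an("knob1 base",A(148,175),B(612,187));an("knob1 tip",A(151,290),B(692,208))
an("red0",T(288,435),S(543,193));an("red1",A(95,142),B(583,190))
# predicted pixels
def sp(x,r,th,zz=0):
    y=-85+r*np.cos(th)-zz*np.sin(th);z=50.3+r*np.sin(th)+zz*np.cos(th);c,s=np.cos(.018),np.sin(.018)
    return [589.9+c*x-s*y,185.65+s*x+c*y,z]
print("pointer tip",[proj(cs,sp(-97,92,np.radians(20.15))).round(1),proj(ct,sp(-97,92,np.radians(20.15))).round(1)])
for d in(18.5,20.15,22,38):
    a=np.radians(d);print(d,"knob tip axis",proj(cs,sp(-149,107,a)).round(1),proj(ct,sp(-149,107,a)).round(1),"strip tip",proj(cs,sp(-105,92,a)).round(1),"base",proj(cs,sp(-112,107,a)).round(1),proj(ct,sp(-112,107,a)).round(1))
# knob dark centreline in side images: dark-run centre per column
for n in("30","35"):
    im=cv2.cvtColor(cv2.imread(f"pics/side{n}.png"),cv2.COLOR_BGR2GRAY)
    y0=235 if n=="30" else 252
    for x in(382,386,390,394,398):print(n,x,im[y0:y0+22,x].tolist())
for nm,im in(("side",cs["img"]),):
    h=cv2.cvtColor(im,cv2.COLOR_BGR2HSV);r=((h[...,0]<5)|(h[...,0]>174))&(h[...,1]>150)
    yy,xx=np.nonzero(r[245:275,355:385]);[print(y+245,(xx[yy==y]+355).tolist()) for y in sorted(set(yy))]
```

```text
knob0 base [479.4 183.4 115.8] err 0.5 stand [-110.6   -0.3] r 107.1 ang 37.69
knob0 tip [443.3 183.1 118.5] err 2.0 stand [-1.467e+02  1.000e-01] r 109.1 ang 38.72
knob1 base [479.8 200.1  87.7] err 2.5 stand [-109.8   16.4] r 108.1 ang 20.26
knob1 tip [441.5 197.9  89.3] err 0.9 stand [-148.2   14.9] r 107.2 ang 21.30
red0 [490.  197.9 126.4] err 0.0 stand [-99.6  14.1] r 124.9 ang 37.53
red1 [489.5 216.7  94.3] err 0.7 stand [-99.8  32.8] r 125.8 ang 20.49
pointer tip [array([[369.8, 255.1]]), array([[288.3, 295.8]])]
18.5 knob tip axis [[396.8 268.2]] [[279.  328.2]] strip tip [[374.  257.9]] base [[375.1 261.7]] [[279.  305.2]]
20.15 knob tip axis [[397.2 266.5]] [[279.6 328.3]] strip tip [[374.3 256.4]] base [[375.5 259.9]] [[279.6 305.2]]
22 knob tip axis [[397.7 264.4]] [[280.3 328.4]] strip tip [[374.7 254.8]] base [[375.9 257.9]] [[280.2 305.2]]
38 knob tip axis [[402.4 246.5]] [[289.2 329.3]] strip tip [[378.4 239.8]] base [[380.4 240.2]] [[289.1 305.4]]
30 382 [137, 130, 94, 55, 41, 39, 37, 26, 24, 37, 84, 133, 154, 163, 188, 169, 143, 134, 135, 140, 137, 132]
30 386 [92,
[... 726 characters left out ...]
, 77, 80, 82, 79, 64, 44, 41, 40, 36, 36, 31, 22, 24, 23, 43, 49, 46]
35 398 [75, 82, 74, 80, 80, 76, 78, 83, 84, 77, 65, 43, 41, 42, 41, 46, 44, 47, 42, 64, 93, 73]
252 [376]
253 [374, 375, 376]
254 [376]
256 [361, 362, 363, 364]
257 [361, 362, 363, 364, 365, 369, 370]
258 [361, 362, 363, 364, 365, 366, 367, 368, 369, 370]
259 [361, 362, 363, 364, 365, 366, 367, 368, 369]
260 [361, 362, 363, 364, 365, 366, 367, 368, 369]
261 [361, 362, 363, 364, 365, 366, 367, 368, 369]
262 [360, 361, 362, 363, 364, 365, 366, 367, 368, 369]
263 [360, 361, 362, 363, 364, 365, 366, 367, 368, 369]
264 [360, 361, 362, 363, 364, 365, 366, 367, 368, 369]
265 [361, 362, 363, 364, 365, 366, 367, 368]
266 [366, 367]
```

Run:
```python
from h import *
ct=optics.capture("top");cs=optics.capture("side")
def ye(img,x0,y0,x1,y1):
    h=cv2.cvtColor(img,cv2.COLOR_BGR2HSV)[y0:y1,x0:x1];m=(h[...,0]>14)&(h[...,0]<28)&(h[...,1]>120)&(h[...,2]>90)
    yy,xx=np.nonzero(m)
    for y in sorted(set(yy)):print(y+y0,xx[yy==y].min()+x0,xx[yy==y].max()+x0)
print("side");ye(cs["img"],355,235,395,275);print("top");ye(ct["img"],280,282,315,300)
g=cs["img"][236:276,350:405];t=ct["img"][284:314,262:317]
cv2.imwrite("pics/v36.png",np.vstack([cv2.resize(g,None,fx=10,fy=8,interpolation=cv2.INTER_CUBIC),cv2.resize(t,None,fx=10,fy=9,interpolation=cv2.INTER_CUBIC)]))
def sp(x,r,th):
    y=-85+r*np.cos(th);z=50.3+r*np.sin(th);c,s=np.cos(.018),np.sin(.018)
    return [589.9+c*x-s*y,185.65+s*x+c*y,z]
for x in(-96,-85):
  for r in(92,80,68):print("ptr",x,r,proj(cs,sp(x,r,np.radians(20.15))).round(1),proj(ct,sp(x,r,np.radians(20.15))).round(1))
```

```text
side
247 365 380
248 365 379
249 364 379
250 365 378
251 377 377
top
287 297 306
288 297 306
289 297 306
290 297 306
291 297 306
292 297 306
293 297 305
294 297 306
295 297 307
ptr -96 92 [[369.2 254.9]] [[288.3 295.2]]
ptr -96 80 [[371.5 253.2]] [[295.2 295.1]]
ptr -96 68 [[373.7 251.5]] [[302.1 295.1]]
ptr -85 92 [[363.1 253.1]] [[288.3 288.4]]
ptr -85 80 [[365.4 251.4]] [[295.2 288.4]]
ptr -85 68 [[367.7 249.7]] [[302.1 288.4]]
```

View pics/v36.png

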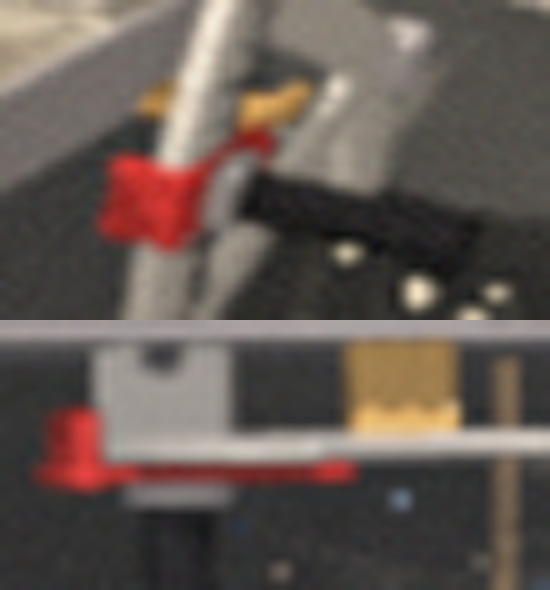

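Run:
```python
from h import *
ct=optics.capture("top");cs=optics.capture("side")
def cut(nm,v,col,row=292):
    o,d=ray(cs,v);a,e1=ray(ct,(col,row-40));_,e2=ray(ct,(col,row+40));n=np.cross(e1,e2)
    P=o+d*(n@(a-o))/(n@d);c,s=np.cos(.018),np.sin(.018);q=np.array([[c,s],[-s,c]])@(P[:2]-[589.9,185.65])
    y,z=q[1]+85,P[2]-51.0
    print(nm,"x %.1f y %.1f z %.1f r %.1f ang %.2f"%(q[0],y,z,np.hypot(y,z),np.degrees(np.arctan2(z,y))))
cut("ptr left piece",(364.5,248.7),296.7);cut("ptr right piece tip",(374.5,250),296.7);cut("ptr inner end",(380.5,247.5),306.5)
cut("strip tip",(377,253.8),297.3);cut("red block",(364.9,260.7),268.8);cut("knob tip",(397,265.2),279.8);cut("knob base",(376,258.5),279.6)
for n,S_,T_ in(("0",(355,240,395,275),(285,275,315,300)),):
    for w,(x0,y0,x1,y1) in(("side",S_),("top",T_)):
        h=cv2.cvtColor(cv2.imread(f"pics/{w}{n}.png"),cv2.COLOR_BGR2HSV)[y0:y1,x0:x1];m=(h[...,0]>14)&(h[...,0]<28)&(h[...,1]>120)&(h[...,2]>90)
        yy,xx=np.nonzero(m);print(w,[(int(y+y0),(xx[yy==y]+x0).tolist()) for y in sorted(set(yy))])
```

```text
ptr left piece x -82.1 y 72.6 z 29.9 r 78.5 ang 22.35
ptr right piece tip x -99.9 y 72.7 z 33.3 r 79.9 ang 24.60
ptr inner end x -105.1 y 56.7 z 29.5 r 63.9 ang 27.49
strip tip x -104.7 y 71.8 z 26.3 r 76.4 ang 20.09
red block x -99.9 y 117.5 z 42.4 r 124.9 ang 19.83
knob tip x -148.3 y 100.0 z 38.2 r 107.1 ang 20.88
knob base x -112.6 y 100.3 z 39.2 r 107.6 ang 21.34
side [(255, [377]), (256, [377]), (257, [377]), (258, [376]), (259, [372, 373, 375]), (260, [363, 372, 373, 374, 375]), (261, [363, 371, 372, 373, 374, 375]), (262, [362, 363, 371, 372, 373, 374]), (263, [362, 363, 371, 372, 373]), (264, [371, 372, 373]), (265, [371, 372]), (266, [371, 372]), (267, [371])]
top [(287, [295, 296, 297, 298, 299, 300, 301, 302, 303]), (288, [294, 295, 296, 297, 298, 299, 300, 301, 302, 303, 304]), (289, [294, 295, 296, 297, 298, 299, 300, 301, 302, 303, 304]), (290, [294, 295, 296, 297, 298, 299, 300, 301, 302, 303, 304]), (291, [294, 295, 296, 297, 298, 299, 300, 301, 302, 303, 304]), (292, [294, 295, 296, 297, 298, 299, 300, 301, 302, 303, 304]), (293, [294, 295, 296, 297, 298, 299, 300, 301, 302, 303, 304]), (294, [294, 295, 298, 299, 300, 302, 304]), (295, [294, 295, 299, 300, 304])]
```

Run:
```python
from h import *
cs=optics.capture("side")
def sp(x,r,th):
    y=-85+r*np.cos(th);z=50.3+.8+r*np.sin(th);c,s=np.cos(.018),np.sin(.018)
    return [589.9+c*x-s*y,185.65+s*x+c*y,z]
for n in("0","35"):
    im=cv2.imread(f"pics/side{n}.png");h=cv2.cvtColor(im,cv2.COLOR_BGR2HSV).astype(int)
    m=(h[...,0]>10)&(h[...,0]<30)&(h[...,1]>95)&(h[...,2]>60)
    for u in list(range(361,368))+list(range(370,384)):
        r=np.nonzero(m[240:272,u])[0]+240
        if len(r):print(n,u,r.tolist())
for base in(0,20.15):
  for dl in(0,3.5):
    for x in(-82,-100,-104):print(base,dl,x,[tuple(proj(cs,sp(x,r,np.radians(base+dl)))[0].round(1).tolist()) for r in(92,78,62)])
```

```text
0 362 [261, 262, 263, 264]
0 363 [259, 260, 261, 262, 263]
0 364 [259, 260]
0 370 [266, 267, 268]
0 371 [259, 260, 261, 262, 263, 264, 265, 266, 267, 268]
0 372 [259, 260, 261, 262, 263, 264, 265, 266]
0 373 [259, 260, 261, 262, 263, 264, 265]
0 374 [259, 260, 261, 262, 263]
0 375 [259, 260, 261]
0 376 [256, 257, 258, 259]
0 377 [255, 256, 257, 258]
0 378 [255, 256]
35 364 [248, 249, 250]
35 365 [247, 248, 249, 250]
35 366 [246, 247, 248, 249]
35 373 [251]
35 374 [248, 249, 250, 251]
35 375 [247, 248, 249, 250, 251]
35 376 [247, 248, 249, 250, 251]
35 377 [247, 248, 249, 250, 251]
35 378 [247, 248, 249, 250]
35 379 [246, 247, 248, 249, 250]
35 380 [246, 247, 248]
0 0 -82 [(359.1, 268.8), (362.2, 264.1), (365.6, 259.0)]
0 0 -100 [(369.0, 271.9), (372.0, 267.1), (375.3, 261.9)]
0 0 -104 [(371.2, 272.6), (374.2, 267.8), (377.5, 262.5)]
0 3.5 -82 [(359.3, 266.2), (362.4, 261.9), (365.8, 257.2)]
0 3.5 -100 [(369.2, 269.2), (372.2, 264.9), (375.5, 260.1)]
0 3.5 -104 [(371.5, 269.9), (374.4, 265.6), (377.7, 260.8)]
20.15 0 -82 [(361.4, 252.2), (364.2, 250.2), (367.2, 248.0)]
20.15 0 -100 [(371.5, 255.2), (374.1, 253.2), (377.0, 250.9)]
20.15 0 -104 [(373.8, 255.9), (376.4, 253.8), (379.2, 251.6)]
20.15 3.5 -82 [(362.1, 249.0), (364.7, 247.6), (367.7, 246.0)]
20.15 3.5 -100 [(372.2, 252.0), (374.7, 250.5), (377.5, 248.8)]
20.15 3.5 -104 [(374.5, 252.7), (376.9, 251.2), (379.7, 249.5)]
```

Run:
```python
from h import *
from rig import ctrl
a=cv2.imread("pics/side30.png");b=optics.capture("side")["img"]
for nm,(x0,y0,x1,y1) in dict(chip=(280,212,308,234),block=(325,210,372,240),bar=(246,236,325,270)).items():
    r=cv2.matchTemplate(b[y0-8:y1+8,x0-8:x1+8],a[y0:y1,x0:x1],cv2.TM_CCOEFF_NORMED);_,m,_,l=cv2.minMaxLoc(r);print(nm,l[0]-8,l[1]-8,round(m,3))
s=sense();print(s["time_s"],s["force"].round(1))
print(ctrl.finish_job())
```

```text
chip 0 0 0.997
block 0 0 0.884
bar 0 0 0.998
17.3667 [-0.5 -0.3 -0.8]
the job is handed in; nothing more can be done
None
```

I raised the board in steps of about 0.65° until the block slipped to the foot rail. It was still in place at 19.6° and had slid by 20.1°. I left the board there, moved the marker by its knob to the pointer angle, backed the arm away and handed in at 17.4 s.

**Tilt:** the arm's position gave 20.15° before release, and the cameras gave a rise of 20.14° after it. At the last check the bar, the chip and the block were all unshifted from just after the release. The block's image match was weaker (0.88, against 0.997 or better for the other two).

**Marker:** it stands at about 20.3°, but my readings of it disagreed:

| Reading | Angle |
|---|---|
| Arm position | 20.3° |
| Red strip tip | 20.1° |
| Red block | 19.8–20.5° |
| Knob by camera | 20.3–21.3° |

**Unsure:** the scale band partly hides the brass pointer, so I could not confirm directly that the marker lines up with it. The marker was set by the measured tilt. The visible part of the pointer fits lying along that tilt, but it could be a degree or more off.

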